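Load the autosampler's bottle lane and hang its splash guard

TASK

Stand all the sample bottles square to the plate in one straight, closed-up row on the open end of the lane's base plate, all still in front of the guides; then slide the whole row together, without letting it open up or buckle, between the guides until it is firmly home against the end stop with no gaps (between the guides bottles are only slid, never lifted in or out). Only then hang the splash guard astride the horizontal bar beside the lane, about the middle of the bar and hanging straight; keep the bottles upright and leave the other things on the bench alone.

Things in the scene. Friction and masses are not known exactly. Their poses are not given: they have to be found in the camera images.
- lane: fixed bottle lane; origin on the bench under the middle of the lane mouth; +y along the lane from mouth to end stop, +x sideways to the bar, z up. Grey metal base plate, top 8 mm above the bench: open part y -285..-35 mm, 140 mm wide (x -70..70); under the guides y -35..255 mm, 90 mm wide
- lane_mouth (a point): middle of the lane mouth on the plate's top; axes as the lane. From here two steel guides run along +y for 228 mm, inner faces 61 mm apart (x -30.5 and 30.5), 8 mm thick, tops 20 mm above the plate (28 mm above the bench); flared lead-ins from lane y -32 to 0, about 82 mm apart at the outer end
- lane_stop (a point): foot of the grey end stop's face (lane y = 228 mm), at the middle of the lane on the plate's top; axes as the lane; stop's top 70 mm above the bench
- bar_mid (a point): middle of the horizontal round steel bar, on its axis: diameter 12 mm, along the lane's y at lane x = 95 mm, axis 108 mm (top 114 mm) above the bench, 240 mm long, on two 14 mm posts 115 mm either side of this point with feet 50 mm wide
- bottle1_c (a point): white square plastic sample bottle with a grey round screw cap, about 160 g, identical to the others; centre half-way up (44 mm above its underside). Body 54 x 54 mm in x and y, 66 mm high, cap 37 mm in diameter from 70 to 88 mm. x and y axes square to its faces, z up. Stands upright on the bench at the start; may be absent
- bottle2_c (a point): white square plastic sample bottle with a grey round screw cap, about 160 g, identical to the others; centre half-way up (44 mm above its underside). Body 54 x 54 mm in x and y, 66 mm high, cap 37 mm in diameter from 70 to 88 mm. x and y axes square to its faces, z up. Stands upright on the bench at the start; may be absent
- bottle3_c (a point): white square plastic sample bottle with a grey round screw cap, about 160 g, identical to the others; centre half-way up (44 mm above its underside). Body 54 x 54 mm in x and y, 66 mm high, cap 37 mm in diameter from 70 to 88 mm. x and y axes square to its faces, z up. Stands upright on the bench at the start; may be absent
- bottle4_c (a point): white square plastic sample bottle with a grey round screw cap, about 160 g, identical to the others; centre half-way up (44 mm above its underside). Body 54 x 54 mm in x and y, 66 mm high, cap 37 mm in diameter from 70 to 88 mm. x and y axes square to its faces, z up. Stands upright on the bench at the start; may be absent
- guard: same thing as guard_c: the splash guard; this origin is at the centre of its underside, y along its ridge
- guard_c (a point): grey rigid splash guard, 180 g: an inverted V of two panels 120 mm long (y), each sloping 30 deg from upright, feet 79 mm apart (x), open below, with an upright grip rib on the ridge: 12 mm thick (x), 70 mm long (y), from 66 to 100 mm above its underside. This point is half-way up (50 mm above the underside); hung, it lies on the bar's axis
- washer: bystander: white wash bottle with yellow cap, 68 mm across, 200 mm high, origin at its foot; leave alone
- beaker: bystander: glass beaker, 80 mm across, 100 mm high, origin at its foot; leave alone
- tipbox: bystander: blue box 85 x 125 x 60 mm, origin at its underside; leave alone

How it is judged:
By the outcome, as a careful person would: the job done as asked, in the order asked, and still so for the second after the job is handed in, with the robot touching nothing.
Of bottle1, bottle2, bottle3, bottle4 only 3 to 4 are there at a start; the rules pass over those that are not, and their reading is None.
At some moment in a run one of bottle1, bottle2, bottle3, bottle4, guard may be knocked a few centimetres aside while the robot is not near it.
It also fails if it takes over 210 s, if anything falls off the work surface, if the arm or the gripper's body presses on something with over 40 N, if the wrist force passes 120 N, or if a joint passes its speed limit or range.

ROBOT

A 7-joint arm with a two-finger parallel gripper is mounted at the origin on the work surface. World frame = base frame: x ahead of the robot, y to its left, z up, the work surface at z = 0. Lengths are in m, angles in rad, forces in N, time in s.
With the tool pointing down it reaches from about 0.4 to 0.75 m from the base axis. Payload 19.5 kg.
Tool frame: the origin (TCP) lies at the very end of the fingers, on their centre line; the grasp point (between the pads) lies 19 mm behind it; y points along the fingers, x is the direction in which the jaws open and shut, and the axes are right-handed (so a half turn about y gives the same grasp; the last joint's range is limited). The gripper opens to 85 mm and grips with 20 to 120 N. Pads are 22 mm wide; open, the fingers measure 114 mm over their backs; the gripper's body (76 mm by 85 mm) begins 54 mm behind the grasp point. The pads swing forward as they close: fully open they stand 13 mm farther back than shut.
Start: joints at [1.278, 0.707, -0.028, 1.485, 0.022, 0.951, -0.075], TCP at [0.143, -0.557, 0.231] pointing down, gripper open.
Joint ranges: [-2.71, 2.71], [-0.32, 2.16], [-1.57, 1.52], [0, 2.45], [-1.46, 4.6], [0, 2.02], [-2.83, 2.83]. Speed limits (rad/s): [1.89, 1.89, 2.57, 2.57, 3.01, 3.01, 3.01].

INTERFACE

Orientations are given as a unit quaternion [x, y, z, w].
In Python, from bench import * gives the robot as it stands. The module is installed in compiled form; this text tells all that it offers. Calls block until the motion is done:
- move_to(position, orientation): joint-space move of the TCP to a pose.
- move_straight(position, ori=None, max_speed=0.15, force_limit=None): straight line of the TCP; ori=None keeps the orientation; max_speed is the mean speed in m/s. With force_limit (N) it stops when the force on the tool has changed by that much, and returns True; else False.
- move_joints(angles): joint-space move.
- release() and grasp(): open the fingers fully, or close them until they stop; the grip force is fixed at half the most.
- pause(seconds).
- inverse_kinematics(position, orientation): joint angles nearest the present ones, or None.
- capture(name): name is "scene" or "top"; returns the picture (384x512x3 uint8, red, green, blue); there is no depth.
- camera_info(name): a dict with "fx", "fy", "cx", "cy" (pixels), "rvec" (rotation vector, rad) and "tvec" (3), from world to camera coordinates, as OpenCV has them. Camera axes: x right, y down, z forward; pixel columns grow to the right and rows downward; lengths in m; the calibration is good to about 2 mm. A picture is of the moment at which its call begins. camera_info takes no time and is no camera call.
A pose or a line that the arm cannot do raises Unreachable and nothing moves.
- hand_in(): hands the job in, once; it reports no verdict.
Readings, each from a call of its own:
- current_time(): time.
- current_joints(): joint angles.
- current_joint_vel(): joint speeds.
- current_joint_torque(): joint torques, N m.
- current_tcp_pos(): TCP position.
- current_tool_rot(): TCP orientation.
- current_wrist_force(): force on the tool from outside, world axes, zero at the start.
- current_moment(): the same for the moment, N m.
- current_gripper_width(): finger opening in m.
Only numpy, scipy, OpenCV 4.12 (cv2) and the standard library are available. Lean on these libraries where they do the work, as an engineer would, in place of code of your own. Each camera call takes 0.05 s, during which the arm holds its last target. There are 200 camera calls.

## Working session

There is one attempt and no reset: what is moved stays moved. The work goes in short steps, each a Python script; the robot and the scene stay as the last script left them, time stands still between calls to the robot, and variables do not carry over. Pictures are saved under pics/ and viewed, about 12 in all and at most 16, crops included, and the job is handed in when it is done.

```bash
mkdir -p pics; python3 - <<'E'
from bench import *
import cv2
for n in("scene","top"):
    im=capture(n); cv2.imwrite(f"pics/{n}0.png",im[:,:,::-1]); print(n,camera_info(n))
print(current_tcp_pos(),current_tool_rot(),current_gripper_width(),current_time())
a=cv2.imread("pics/scene0.png");b=cv2.imread("pics/top0.png")
cv2.imwrite("pics/s0.png",cv2.resize(a,(800,600),interpolation=cv2.INTER_CUBIC))
cv2.imwrite("pics/t0.png",cv2.resize(b,(800,600),interpolation=cv2.INTER_CUBIC))
E
```

```text
scene {'fx': 351.37911973937656, 'fy': 351.37911973937656, 'cx': 258.47854056146934, 'cy': 196.43033669870758, 'rvec': array([ 1.52335888,  1.95396478, -0.85699399]), 'tvec': array([ 0.18606206, -0.31194143,  1.52714267])}
top {'fx': 378.9503956803086, 'fy': 378.9503956803086, 'cx': 254.56475116066966, 'cy': 192.12897488777978, 'rvec': array([ 2.16480723, -2.12609873,  0.15937587]), 'tvec': array([-0.04141151,  0.59005694,  1.18957504])}
[ 0.1426668  -0.55679671  0.2308897 ] [-0.55840233  0.43380702 -0.43327589  0.55881151] 0.08541309974432983 0.1
```

View pics/s0.png

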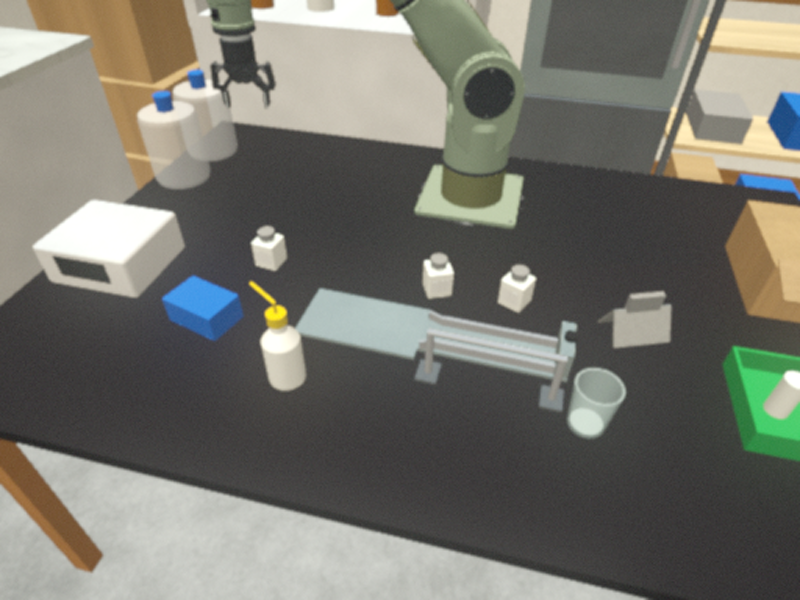

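View pics/t0.png

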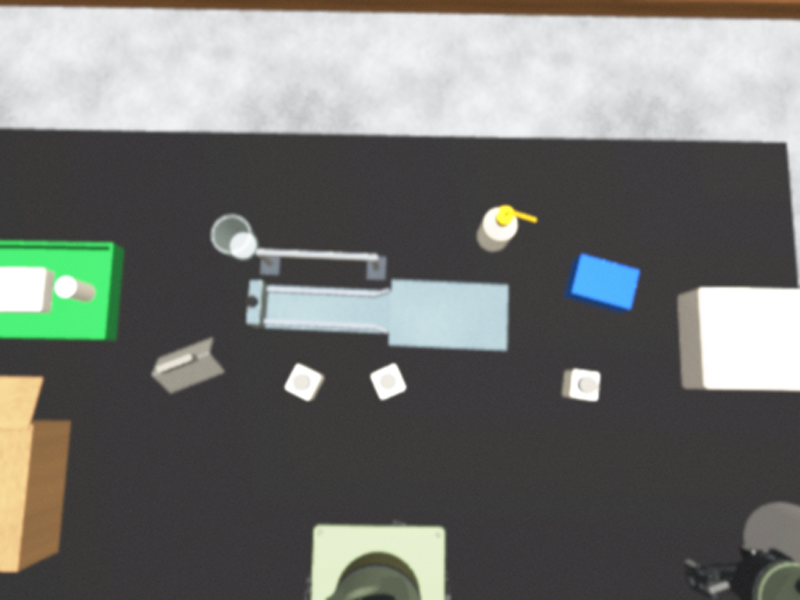

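```bash
cat > h.py <<'E'
from bench import *
import numpy as np, cv2, itertools
from scipy.optimize import minimize
from scipy.spatial.transform import Rotation as R
S=4
def box(x0,x1,y0,y1,z0,z1): return np.array(list(itertools.product((x0,x1),(y0,y1),(z0,z1))),float)/1e3
def cyl(r,z0,z1): 
    t=np.linspace(0,2*np.pi,24); return np.array([[r*np.cos(a),r*np.sin(a),z] for a in t for z in(z0,z1)])/1e3
BOT=[box(-27,27,-27,27,0,66),cyl(16,60,75),cyl(18.5,70,88)]
LANE=[box(-70,70,-285,-35,0,8),box(-45,45,-35,215,0,8),box(-38.5,-30.5,0,215,8,28),box(30.5,38.5,0,215,8,28)]
LIGN=[box(-45,45,215,258,0,75),box(30,55,-36,3,0,28),box(-55,-30,-36,3,0,28)]
BAR=[box(89,101,-6,234,102,114)]  # bar mid assumed near y=114
def panel(s):
    a=np.deg2rad(30); 
    return np.array([[s*x,y,z] for y in(-60,60) for x,z in((39.5,0),(37,0),(0,68),(3,68))])/1e3
GUARD=[panel(1),panel(-1),box(-6,6,-35,35,60,100)]
def pose(p,P): return P@R.from_euler('z',p[2]).as_matrix().T+[p[0],p[1],p[3]]
def proj(P,n):
    c=camera_info(n); K=np.array([[c['fx'],0,c['cx']],[0,c['fy'],c['cy']],[0,0,1]])
    return cv2.projectPoints(np.asarray(P,float).reshape(-1,3),c['rvec'],c['tvec'],K,None)[0].reshape(-1,2)
def unproj(u,v,z,n="top"):
    c=camera_info(n); M=cv2.Rodrigues(c['rvec'])[0]; o=-M.T@c['tvec']
    d=M.T@[(u-c['cx'])/c['fx'],(v-c['cy'])/c['fy'],1]; return o+d*(z-o[2])/d[2]
def sil(p,parts,n):
    m=np.zeros((384*S,512*S),np.uint8)
    for P in parts:
        h=cv2.convexHull(((proj(pose(p,P),n)+.5)*S).astype(np.float32))
        cv2.fillConvexPoly(m,np.round(h*16-8).astype(np.int32),1,shift=4)
    return m
def fit(p0,parts,ims,thr=110,ignore=(),mar=8,fz=True,views=("top","scene")):
    """pose (x,y,yaw,z) by silhouette agreement; returns pose and mismatch fraction"""
    k=np.ones((2*mar*S+1,)*2,np.uint8); D={}
    for n in views:
        g=cv2.cvtColor(ims[n],cv2.COLOR_RGB2GRAY)
        m=(cv2.resize(g,None,fx=S,fy=S,interpolation=cv2.INTER_CUBIC)>thr).astype(np.uint8)
        roi=cv2.dilate(sil(p0,parts,n),k)
        if ignore: roi&=1-cv2.dilate(sil(p0,ignore,n),np.ones((5,5),np.uint8))
        D[n]=(m,roi)
    def cost(q):
        p=[q[0],q[1],q[2]*10,q[3] if fz else p0[3]]; e=0
        for n,(m,roi) in D.items():
            s=sil(p,parts,n); e+=((s^m)&roi).sum()/max(1,(s&roi).sum())
        return e/len(D)
    q=np.array([p0[0],p0[1],p0[2]/10,p0[3]])
    for st in(.012,.004):
        sx=np.vstack([q]+[q+st*np.eye(4)[i]*(1,1,2,.5)[i] for i in range(4)])
        r=minimize(cost,q,method='Nelder-Mead',options=dict(initial_simplex=sx,xatol=1e-4,fatol=1e-4,maxiter=150)); q=r.x
    return np.array([q[0],q[1],q[2]*10,q[3] if fz else p0[3]]),r.fun
def shots(tag=None):
    ims={n:capture(n) for n in("top","scene")}
    if tag:
        for n in ims: cv2.imwrite(f"pics/{n}_{tag}.png",ims[n][:,:,::-1])
    return ims
def bottle(ims,x,y,z=0.):
    """best of several starting yaws; yaw folded into +-45 deg"""
    b=min((fit([x,y,a,z],BOT,ims) for a in(0,.5,1.)),key=lambda t:t[1])
    b[0][2]=(b[0][2]+np.pi/4)%(np.pi/2)-np.pi/4; return b
E
python3 - <<'E'
from h import *
ims={n:cv2.imread(f"pics/{n}0.png")[:,:,::-1].copy() for n in("top","scene")}
f=.64
print("plate corners",[unproj(u*f,v*f,.008)[:2].round(3) for u,v in((391,279),(509,285),(508,351),(389,346))])
c=unproj(388*f,312*f,.008)
L,e=fit([c[0],c[1]+.035,-.02,0],LANE,ims,ignore=LIGN+BAR,thr=115); print("lane",L.round(4),e)
L2,e=fit(L,LANE,ims,ignore=LIGN+BAR,thr=115,views=("top",),fz=False); print("lane top only",L2.round(4),e)
for u,v in((305,382),(388,381),(584,386)):
    w=unproj(u*f,v*f,.07); b,e=bottle(ims,*w[:2]); print("bottle",b.round(4),e)
w=unproj(186*f,365*f,.04)
for a in(-.4,-1.2,1.2):
  print("guard",[x if np.isscalar(x) else x.round(4) for x in fit([w[0],w[1],a,0],GUARD,ims,thr=95)])
g=cv2.cvtColor(ims["top"],cv2.COLOR_RGB2GRAY); print("guard/bench grey",g[int(378*f),int(190*f)],g[int(365*f),int(165*f)],g[260,300])
for n,o in(("top",(60,130)),("scene",(150,150))):
    im=cv2.resize(ims[n][:,:,::-1],None,fx=S,fy=S,interpolation=cv2.INTER_CUBIC)
    ed=sil(L,LANE,n); ed=ed-cv2.erode(ed,np.ones((3,3),np.uint8)); im[ed>0]=(0,0,255)
    s=sil(L,[P for P in BAR],n); ed=s-cv2.erode(s,np.ones((3,3),np.uint8)); im[ed>0]=(0,255,0)
    cv2.imwrite(f"pics/ov_{n}.png",cv2.resize(im[o[1]*S:(o[1]+150)*S,o[0]*S:(o[0]+290)*S],(800,414)))
E
```

```text
plate corners [array([ 0.642, -0.015]), array([ 0.633, -0.27 ]), array([ 0.492, -0.266]), array([ 0.498, -0.014])]
lane [ 0.5742  0.0199 -0.0297  0.0021] 0.06566232920890408
lane top only [ 0.5729  0.0195 -0.0275  0.0021] 0.038955538114636666Traceback (most recent call last):
  File "<stdin>", line 9, in <module>
  File "h.py", line 56, in bottle
    b=min((fit([x,y,a,z],BOT,ims) for a in(0,.5,1.)),key=lambda t:t[1])
  File "h.py", line 56, in <genexpr>
    b=min((fit([x,y,a,z],BOT,ims) for a in(0,.5,1.)),key=lambda t:t[1])
           ~~~^^^^^^^^^^^^^^^^^^^
  File "h.py", line 47, in fit
    r=minimize(cost,q,method='Nelder-Mead',options=dict(initial_simplex=sx,xatol=1e-4,fatol=1e-4,maxiter=150)); q=r.x
    res = _minimize_neldermead(fun, x0, args, callback, bounds=bounds,
                               **options)
    fxe = func(xe)
    fx = function(np.copy(x), *(wrapper_args + args))
  File "h.py", line 42, in cost
    s=sil(p,parts,n); e+=((s^m)&roi).sum()/max(1,(s&roi).sum())
  File "h.py", line 27, in sil
    h=cv2.convexHull(((proj(pose(p,P),n)+.5)*S).astype(np.float32))
                       ~~~~^^^^^^^^^^^^^
  File "h.py", line 19, in proj
    c=camera_info(n); K=np.array([[c['fx'],0,c['cx']],[0,c['fy'],c['cy']],[0,0,1]])
ValueError: time passes only in moves, steps and waits
```

```bash
sed -i 's/^S=4$/S=4\nCI={n:camera_info(n) for n in("top","scene")}/; s/c=camera_info(n);/c=CI[n];/' h.py
cat > m0.py <<'E'
from h import *
ims={n:cv2.imread(f"pics/{n}0.png")[:,:,::-1].copy() for n in("top","scene")}
f=.64
L=np.array([.5742,.0199,-.0297,.0021])
for u,v in((305,382),(388,381),(584,386)):
    w=unproj(u*f,v*f,.07); b,e=bottle(ims,*w[:2]); print("bottle",b.round(4),e)
w=unproj(186*f,365*f,.04)
for a in(-.4,-1.2,1.2):
  print("guard",[x if np.isscalar(x) else x.round(4) for x in fit([w[0],w[1],a,0],GUARD,ims,thr=95)])
for n,o in(("top",(60,130)),("scene",(150,150))):
    im=cv2.resize(ims[n][:,:,::-1],None,fx=S,fy=S,interpolation=cv2.INTER_CUBIC)
    for M,c in((LANE,(0,0,255)),(BAR,(0,255,0))):
        s=sil(L,M,n); im[(s-cv2.erode(s,np.ones((3,3),np.uint8)))>0]=c
    cv2.imwrite(f"pics/ov_{n}.png",cv2.resize(im[o[1]*S:(o[1]+150)*S,o[0]*S:(o[0]+290)*S],(800,414)))
a,b=[cv2.imread(f"pics/ov_{n}.png") for n in("top","scene")]
cv2.imwrite("pics/ov.png",cv2.resize(np.vstack([a,b]),(580,600),interpolation=cv2.INTER_AREA))
E
time python3 m0.py
```

```text
bottle [ 4.200e-01  1.574e-01 -4.693e-01 -1.000e-04] 0.09397235526257061
bottle [ 4.235e-01 -1.400e-02  4.788e-01 -4.000e-04] 0.1743809228067492
bottle [ 4.235e-01 -4.097e-01 -1.782e-01 -2.000e-04] 0.07205688760731666
guard [array([ 0.4526,  0.404 ,  0.3845, -0.    ]), np.float64(0.05171616504133782)]
guard [array([ 4.530e-01,  4.037e-01,  3.773e-01, -2.000e-04]), np.float64(0.047276169423866074)]
guard [array([0.453 , 0.404 , 0.3783, 0.0005]), np.float64(0.05171664531092532)]
real	0m36.548s
user	0m37.083s
sys	0m0.256s
```

View pics/ov.png

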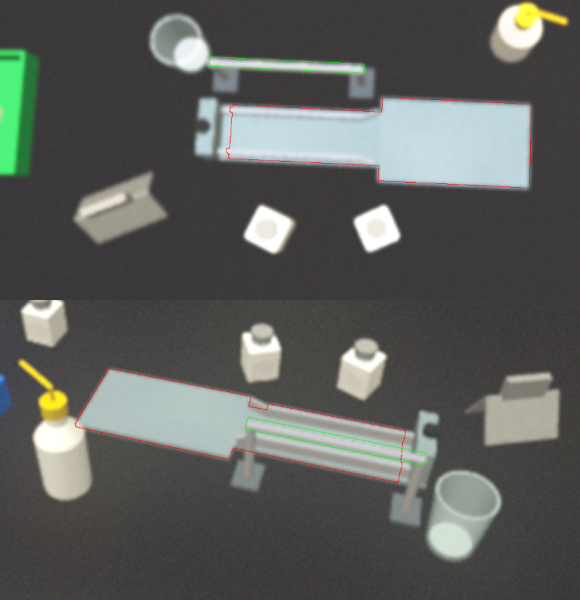

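```bash
cat >> h.py <<'E'
L=np.array([.5738,.0198,-.029,0.]); HOME=[1.278,0.707,-0.028,1.485,0.022,0.951,-0.075]
def lane(x,y,z): return pose(L,np.array([[x,y,z]])/1e3)[0]
def down(th):
    x=np.array([np.cos(th),np.sin(th),0]); y=np.array([0,0,-1.]); return R.from_matrix(np.c_[x,y,np.cross(x,y)]).as_quat()
def best(p,ths):
    """reachable tool angle at p with the last joint nearest mid-range"""
    c=[(abs(q[6]),t) for t in ths for q in [inverse_kinematics(p,down(t))] if q is not None]; return min(c)[1]
def look(tag): move_joints(HOME); return shots(tag)
def pick(b,h=.030,hover=.16):
    th=best([b[0],b[1],hover],[b[2]+k*np.pi/2 for k in range(-2,2)])
    move_to([b[0],b[1],hover],down(th))
    hit=move_straight([b[0],b[1],h],max_speed=.1,force_limit=8); print("down hit",hit,current_tcp_pos().round(4))
    grasp(); print("width",current_gripper_width()); 
    move_straight([b[0],b[1],hover]); print("lift F",current_wrist_force().round(1),"w",current_gripper_width())
def lower(x,y,zt,f=5,hover=.17):
    """carry to lane x,y (mm), lower to contact"""
    p=lane(x,y,hover*1e3); th=best(p,[L[2],L[2]+np.pi]); move_to(p,down(th))
    move_straight(lane(x,y,zt+15),max_speed=.12)
    hit=move_straight(lane(x,y,zt-4),max_speed=.02,force_limit=f); print("contact",hit,current_tcp_pos().round(4)); return th
def up(z=.17): p=np.array(current_tcp_pos()); p[2]=z; move_straight(p)
E
python3 - <<'E'
from h import *
b=[.4200,.1574,-.4693]
pick(b)
th=lower(0,-74,38); release(); up(); ims=look("1"); print("t",current_time(),th)
f,e=bottle(ims,*lane(0,-74,0)[:2],.008); print("placed",f.round(4),e,lane(0,-74,0))
E
```

```text
down hit False [0.4202 0.1574 0.0304]
width 0.05310653679769643
lift F [-0.2 -0.2 -1.4] w 0.05324799920773704
contact True [ 0.5716 -0.0541  0.0385]
t 12.4667 -0.029
placed [ 0.5879 -0.0488 -0.7689  0.0217] 1.6447800427511732 [ 0.5716543  -0.05416889  0.        ]
```

```bash
python3 - <<'E'
from h import *
b,e=[],[]
a=cv2.imread("pics/top_1.png");s=cv2.imread("pics/scene_1.png")
u=proj([lane(0,-74,74),lane(40,-74,8),lane(0,-160,8)],"top");print([a[int(v),int(x)] for x,v in u])
u=proj([lane(0,-74,96),lane(27,-74,40),lane(0,-160,8)],"scene");print([s[int(v),int(x)] for x,v in u])
cv2.imwrite("pics/v1.png",np.vstack([cv2.resize(a[150:280,150:400],(577,300),interpolation=3),cv2.resize(s[120:250,150:400],(577,300),interpolation=3)]))
E
```

```text
[array([227, 236, 241], dtype=uint8), array([233, 231, 220], dtype=uint8), array([225, 220, 197], dtype=uint8)]
[array([187, 199, 203], dtype=uint8), array([190, 208, 213], dtype=uint8), array([195, 198, 182], dtype=uint8)]
```

View pics/v1.png

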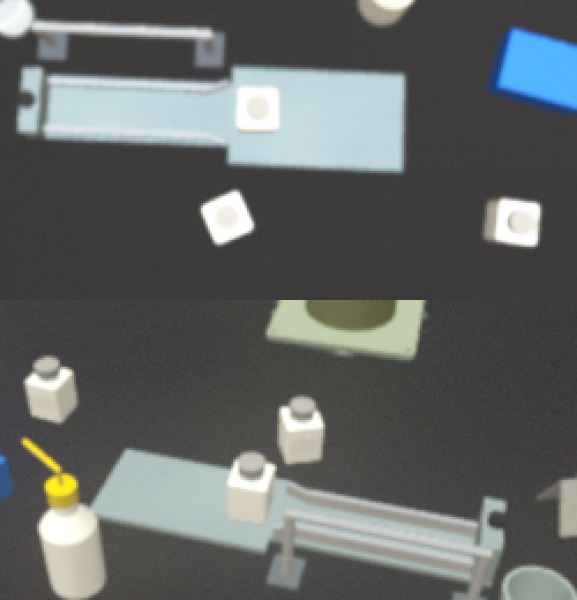

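```bash
python3 - <<'E'
s=open('h.py').read()
s=s.replace("""        m=(cv2.resize(g,None,fx=S,fy=S,interpolation=cv2.INTER_CUBIC)>thr).astype(np.uint8)
""","""        up=lambda a: cv2.resize(a,None,fx=S,fy=S,interpolation=cv2.INTER_CUBIC)
        m=(up(g)>thr).astype(np.uint8)
        if warm:  # white plastic against the bluish plate
            c=cv2.GaussianBlur(ims[n].astype(np.float32),(3,3),0); m&=(up(c[...,0]-c[...,2])>-5).astype(np.uint8)
""").replace("fz=True,views","fz=True,warm=False,views").replace("fit([x,y,a,z],BOT,ims)","fit([x,y,a,z],BOT,ims,warm=True,mar=5)")
s+='''
def tolane(b): d=R.from_euler('z',-L[2]).as_matrix()@[b[0]-L[0],b[1]-L[1],0]; return np.array([d[0]*1e3,d[1]*1e3,np.rad2deg(b[2]-L[2]),b[3]*1e3]).round(2)
'''
open('h.py','w').write(s)
E
python3 - <<'E'
from h import *
ims={n:cv2.imread(f"pics/{n}_1.png")[:,:,::-1].copy() for n in("top","scene")}
f,e=bottle(ims,*lane(0,-74,0)[:2],.008); print("placed",tolane(f),e)
b,e=bottle(ims,.4235,-.014); print("B",b.round(4),e)
c,e=bottle(ims,.4235,-.4097); print("C",c.round(4),e)
E
```

```text
placed [  1.83 -72.08   0.72   9.04] 0.07214902788870114
B [ 0.4254 -0.0134  0.5004  0.0012] 0.16044793171799482
C [ 4.236e-01 -4.098e-01 -1.801e-01  1.000e-04] 0.07196037129799386
```

```bash
python3 - <<'E'
from h import *
pick([.4247,-.0136,.49])
lower(0,-140,38); z=current_tcp_pos()[2]*1e3
hit=move_straight(lane(0,-122,z+.5),max_speed=.02,force_limit=2.5); p=np.array(current_tcp_pos())
print("slide",hit,tolane([*p[:2],L[2],p[2]]),current_wrist_force().round(1))
release(); up(); ims=look("2"); print("t",current_time())
f,e=bottle(ims,*lane(0,-74,0)[:2],.008); print("A",tolane(f),e)
f,e=bottle(ims,*lane(0,-128,0)[:2],.008); print("B",tolane(f),e)
c,e=bottle(ims,.4235,-.4097); print("C",c.round(4),e)
g,e=fit([.453,.404,.378,0],GUARD,ims,thr=95);print("G",g.round(4),e)
a=cv2.imread("pics/top_2.png");s=cv2.imread("pics/scene_2.png")
cv2.imwrite("pics/v2.png",np.vstack([cv2.resize(a[150:280,150:400],(577,300),interpolation=3),cv2.resize(s[120:250,150:400],(577,300),interpolation=3)]))
E
```

```text
down hit False [ 0.4249 -0.0137  0.0304]
width 0.05376165810329858
lift F [-0.5 -0.6 -1.4] w 0.05351587977963244
contact True [ 0.5697 -0.1201  0.0385]
slide True [-5.0000e-02 -1.3997e+02  0.0000e+00  3.8600e+01] [-0.7 -0.5  7.6]
t 24.0833
A [  1.8  -72.26   1.17   8.88] 0.2406535667826439
B [   2.06 -138.54   -3.54    8.98] 0.3937747948222123
C [ 4.235e-01 -4.099e-01 -1.589e-01  3.000e-04] 0.07157911624495783
G [ 4.527e-01  4.041e-01  3.838e-01 -4.000e-04] 0.051712548326626945
```

View pics/v2.png

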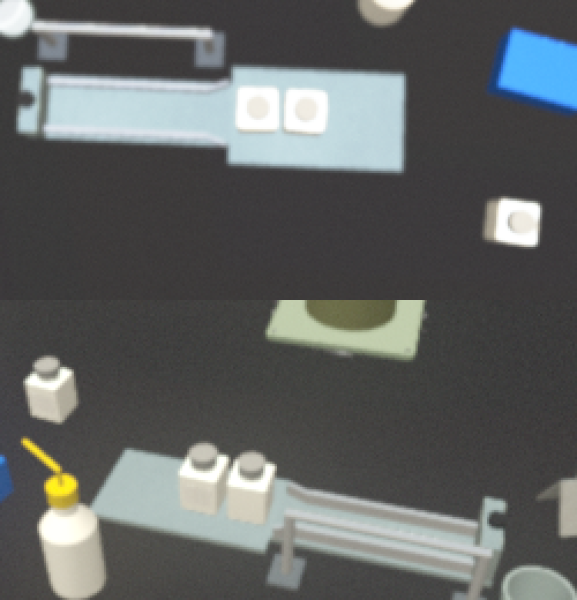

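```bash
python3 - <<'E'
from h import *
pick([.4235,-.4098,-.17])
lower(0,-206,38); release(); pause(.2); z=current_tcp_pos()[2]*1e3
move_straight(lane(0,-206,38),max_speed=.03); grasp(); print("w",current_gripper_width(),current_wrist_force().round(1))
hit=move_straight(lane(0,-177.5,38.3),max_speed=.03,force_limit=10); p=np.array(current_tcp_pos())
print("slide",hit,tolane([*p[:2],L[2],p[2]]),current_wrist_force().round(1))
release(); up(); ims=look("3"); print("t",current_time())
ROW=lambda y0:[P+[0,-.054*i,0] for i in range(3) for P in BOT]
f,e=fit([*lane(0,-70,0)[:2],L[2],.008],ROW(0),ims,warm=True,mar=5); print("row",tolane(f),e)
g,e=fit([.453,.404,.378,0],GUARD,ims,thr=95);print("G",g.round(4),e)
a=cv2.imread("pics/top_3.png");s=cv2.imread("pics/scene_3.png")
cv2.imwrite("pics/v3.png",np.vstack([cv2.resize(a[150:250,230:380],(600,300),interpolation=3)[:,:],cv2.resize(s[170:260,180:360],(600,300),interpolation=3)]))
E
```

```text
down hit False [ 0.4237 -0.41    0.0305]
width 0.05372171505993517
lift F [ 0.5 -0.  -1.6] w 0.053522171538891786
contact True [ 0.5677 -0.186   0.0385]
w 0.05364918075497214 [-1.8  0.8  5.8]
slide False [ 5.0000e-02 -1.7727e+02  0.0000e+00  3.8350e+01] [ 0.8 -1.1  5.8]
t 37.1167
row [  1.03 -67.94   0.78   8.3 ] 0.042970633233274644
G [0.4531 0.4039 0.3796 0.0005] 0.05244621673128062
```

View pics/v3.png

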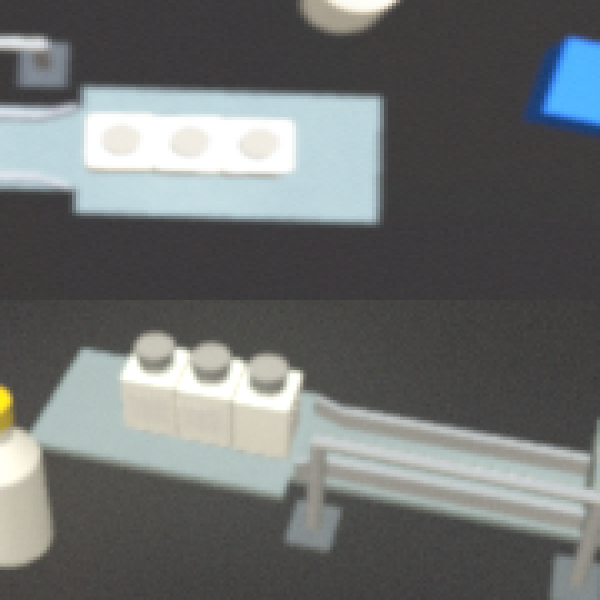

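```bash
python3 - <<'E'
from h import *
p=lane(0,-177.4,170); th=best(p,[L[2],L[2]+np.pi]); move_to(p,down(th))
move_straight(lane(0,-177.4,38),max_speed=.1,force_limit=8); grasp(); print("w",current_gripper_width(),current_wrist_force().round(1))
def st(t,hit): p=np.array(current_tcp_pos()); print(t,hit,tolane([*p[:2],L[2],p[2]]),current_wrist_force().round(1))
st("a",move_straight(lane(-.8,-90,38.2),max_speed=.04,force_limit=12))
if current_tcp_pos()[1]>lane(0,-100,0)[1]:
    h=move_straight(lane(-.8,84,38.2),max_speed=.045,force_limit=12); st("b",h)
    if not h: st("c",move_straight(lane(-.8,99,38.2),max_speed=.02,force_limit=15))
print(current_time()); shots("4")
a=cv2.imread("pics/top_4.png");s=cv2.imread("pics/scene_4.png")
cv2.imwrite("pics/v4.png",np.vstack([cv2.resize(a[150:250,130:330],(600,300),interpolation=3)[:,:],cv2.resize(s[170:260,230:410],(600,300),interpolation=3)]))
E
```

```text
w 0.05324523846202532 [-3.3 -0.2  8.7]
a False [ -0.54 -90.62   0.    38.56] [-0.9 -4.6  5.5]
b False [-0.58 83.17  0.   38.54] [-0.8 -5.4  6.1]
c True [-0.61 91.64  0.   38.56] [-0.1 -1.1  7.2]
47.975
```

View pics/v4.png

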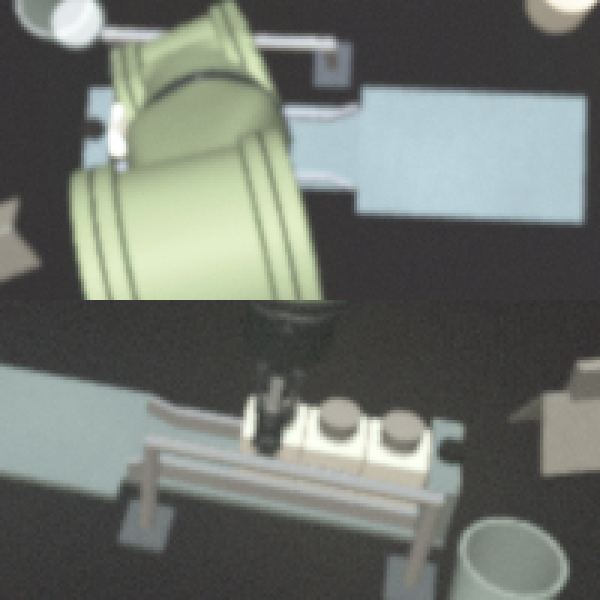

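```bash
python3 - <<'E'
from h import *
def st(t,hit): p=np.array(current_tcp_pos()); print(t,hit,tolane([*p[:2],L[2],p[2]]),current_wrist_force().round(1))
release(); up(.18); move_straight(lane(-.8,22,180)); grasp()
st("dn",move_straight(lane(-.8,22,42),max_speed=.1,force_limit=8))
st("push",move_straight(lane(-.8,70,42),max_speed=.025,force_limit=15))
move_straight(lane(-.8,30,42),max_speed=.05); up(.2); release(); ims=look("5"); print(current_time())
ROW=[P+[0,-.054*i,0] for i in range(3) for P in BOT]
f,e=fit([*lane(0,201,0)[:2],L[2],.008],ROW,ims,warm=True,mar=5,views=("top",),fz=False); print("row",tolane(f),e)
g,e=fit([.453,.404,.378,0],GUARD,ims,thr=95);print("G",g.round(4),e)
b,e=fit([*L[:3],0],BAR,ims,thr=115,ignore=LANE,mar=3); print("bar frame",b.round(4),tolane(b),e)
a=cv2.imread("pics/top_5.png");s=cv2.imread("pics/scene_5.png")
cv2.imwrite("pics/v5.png",np.vstack([cv2.resize(a[150:250,130:330],(600,300),interpolation=3)[:,:],cv2.resize(s[170:260,230:410],(600,300),interpolation=3)]))
E
```

```text
dn False [-0.55 22.01  0.   42.48] [-0.2 -0.1  0.4]
push True [-1.21 55.93  0.   41.72] [ 0.3 -1.5  1.5]
59.1917
row [  1.49 202.35  -0.28   8.  ] 0.041681901279707494
G [0.4528 0.4041 0.3757 0.0005] 0.05171816501189617
bar frame [ 0.5727  0.0304 -0.0335  0.0017] [-1.43 10.52 -0.26  1.73] 0.6314368386243386
```

View pics/v5.png

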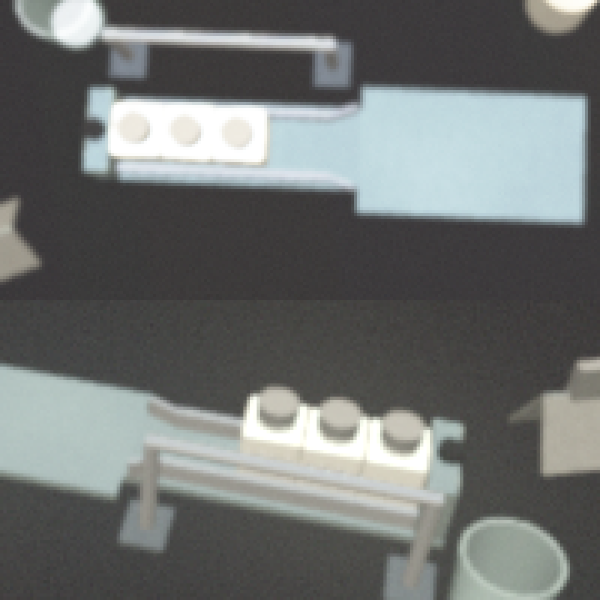

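```bash
python3 - <<'E'
from h import *
for u,v in((335,45),(103,33)):
    print(tolane([*unproj(130+u/3,150+v/3,.108)[:2],0,.108]))
for u,v in((148,441),(442,498)):
    print("scene",tolane([*unproj(230+u*.3,170+v%300*.3,.108,"scene")[:2],0,.108]))
E
```

```text
[ 92.25  -6.2    1.66 108.  ]
[ 93.55 235.3    1.66 108.  ]
scene [ 96.48  -1.55   1.66 108.  ]
scene [ 93.73 236.25   1.66 108.  ]
```

```bash
python3 - <<'E'
from h import *
g=[.4529,.4040,.378]; H=.24
th=best([g[0],g[1],H],[g[2],g[2]+np.pi,g[2]-np.pi]); q=lane(94.3,115,H*1e3)
print("reach",[inverse_kinematics(q,down(t)) is not None for t in(L[2],L[2]+np.pi)])
move_to([g[0],g[1],.2],down(th))
hit=move_straight([g[0],g[1],.073],max_speed=.1,force_limit=8); print(hit,current_tcp_pos().round(4))
grasp(); print("w",current_gripper_width()); move_straight([g[0],g[1],H],max_speed=.1); print(current_gripper_width(),current_wrist_force().round(1))
th=best(q,[L[2],L[2]+np.pi]); move_to(q,down(th)); print(current_tcp_pos().round(4),tolane([*current_tcp_pos()[:2],0,0]))
move_straight(lane(94.3,115,148),max_speed=.08,force_limit=10)
hit=move_straight(lane(94.3,115,124),max_speed=.015,force_limit=4); print("seat",hit,current_tcp_pos().round(4),current_wrist_force().round(1),current_moment().round(2))
shots("6");print(current_time())
a=cv2.imread("pics/top_6.png");s=cv2.imread("pics/scene_6.png")
cv2.imwrite("pics/v6.png",cv2.resize(s[130:270,230:430],(800,560),interpolation=3))
E
```

```text
reach [True, True]
False [0.4531 0.4042 0.0735]
w 0.011220373508343028
0.011136091114570082 [ 0.5  0.4 -1.9]
[0.6709 0.1339 0.2401] [ 93.73 116.86   1.66   0.  ]
seat True [0.6708 0.132  0.1318] [-0.3  0.6 -1.4] [ 0.06  0.17 -0.04]
70.3417
```

View pics/v6.png

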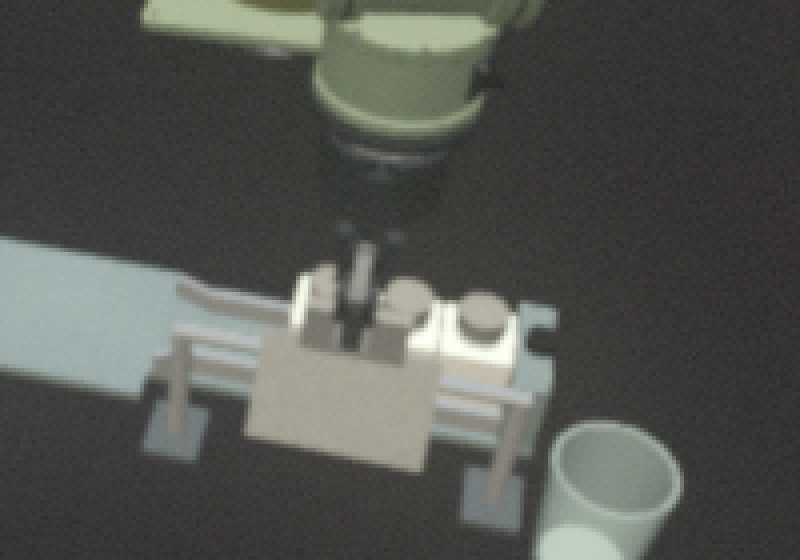

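```bash
python3 - <<'E'
from h import *
release(); pause(.3); p=np.array(current_tcp_pos()); p[2]=.27; move_straight(p,max_speed=.1); ims=look("7"); print(current_time())
w=lane(95,115,58); g,e=fit([*w[:2],L[2],.058],GUARD,ims,thr=110,mar=3,views=("top",),fz=False); print("G",tolane(g),e)
ROW=[P+[0,-.054*i,0] for i in range(3) for P in BOT]
f,e=fit([*lane(0,201,0)[:2],L[2],.008],ROW,ims,warm=True,mar=3,views=("top",),fz=False); print("row",tolane(f),e)
a=cv2.imread("pics/top_7.png");s=cv2.imread("pics/scene_7.png")
cv2.imwrite("pics/v7.png",np.vstack([cv2.resize(a[140:240,130:330],(600,300),interpolation=3)[:,:],cv2.resize(s[170:270,230:430],(600,300),interpolation=3)]))
E
```

```text
76.025
G [ 94.23 116.9   -0.    58.  ] 0.0580041719938093
row [  1.48 202.43  -0.27   8.  ] 0.03821073800962886
```

View pics/v7.png

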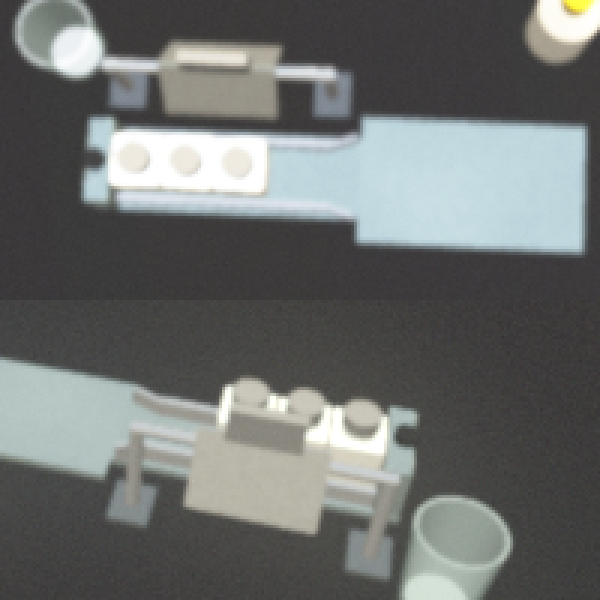

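The guard hangs level and central on the bar. The row is closed up against the stop and hasn't moved since the push.

```bash
python3 -c "
from bench import *
hand_in()"
```

```text
the job is handed in; nothing more can be done
```

The job is done and handed in after about 76 s of robot time. The simulator gives no verdict.

**What I did:** Only three bottles were present. I stood them on the open plate, closed them into a row in front of the guides, and slid the row in by holding the rear bottle. I then pushed it against the stop from behind (15 N limit) and hung the guard on the bar.

**Last checks:**
- **Bottles:** The row fits a closed three-bottle model with 4% mismatch. The front bottle's centre read y = 202.4 mm against 201 mm nominal, with the row 1.5 mm off the lane's middle and turned −0.3°. All three were upright, and the row did not move while the guard was hung.
- **Guard:** It is at lane x = 94 mm and y = 117 mm, with the bar's middle at about 115 mm. It is square to the bar and level in both views. It seated within about 0.3 mm of the expected height.
- **Other objects:** The tool did not go near the wash bottle, beaker or blue box. I saw no knock to any bottle or to the guard.

**What failed or disagreed:**
- **Second bottle:** Its first closing slide tripped the force limit at once, leaving a gap of about 12 mm. The third bottle closed that gap on the open plate.
- **Bar:** An automatic fit of its position failed, so I measured its ends by hand in both views. They agreed with the given size to within about 5 mm.
- **Camera offset:** The cameras put the row 1–2 mm sideways from where the arm placed it, which is about the calibration error.

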